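Hook the dish frame into the colony counter

TASK

Pick up the aluminium dish frame by its upright fin and fit it into the colony counter: hook its far edge (the end away from the fin) under the steel retaining lip and push it back against the sprung stop hidden there, then rotate the fin end down behind the front sill so that the frame lies flat and fully home in its cradle, and let go. Work gently, by feel, never pushing the frame against the counter harder than about 20 N, and leave the other things on the bench where they are.

Things in the scene. Friction and masses are not known exactly. Their poses are not given: they have to be found in the camera images.
- frame: Flat aluminium dish frame, 130 (x) by 100 (y) by 8 mm, 0.2 kg, with an 80 mm eight-sided opening 12 mm to +x of its middle. Origin: centre of underside; x points from the fin end (near edge) to the far edge, z up. Its handle, an upright fin 10 mm thick (x) and 40 mm wide (y), stands at x = -48 mm, 8 to 45 mm above the underside. Starts flat on the bench, left or right of the counter.
- grip (a point): Point in the middle of the frame's fin at which to pinch it (across its 10 mm, closing along the frame's x): frame coordinates (-48, 0, 32) mm, 13 mm below the fin's top.
- far_edge (a point): Middle of the lower far edge of the frame: frame coordinates (65, 0, 0) mm.
- near_edge (a point): Middle of the lower near (fin-side) edge of the frame: frame coordinates (-65, 0, 0) mm.
- counter: Colony counter, fixed: white and grey box 240 (x) by 190 (y) mm with a flat deck 60 mm above the bench, on which the frame's underside lies when home. Origin: centre of underside; x points away from the robot to the rear housing (x = 78 to 120 mm, 34 mm above the deck). It is light-built: do not push on it with more than 20 N (over 35 N, all contacts with frame added up, fails).
- lip_edge (a point): Middle of the lower front edge of the steel retaining lip: counter coordinates (36, 0, 79) mm. The lip is 4 mm thick, 140 mm wide, reaches from the rear housing towards -x, underside 19 mm above the deck. The frame goes in far edge lowest, tilted 9 to 13 degrees (steeper jams under the lip before it reaches the stop).
- deck (a point): Point on the deck, counter coordinates (0, 0, 60) mm. On the deck sits a steel cradle: a front sill, two side rails 7 mm high with inner faces at y = +-54 mm (the frame has 4 mm to spare each side), and a sprung stop. The whole cradle is clamped anywhere within +-12 mm along the counter's x; this is not measured and must be felt. It does not slip.
- sill_mid (a point): NOMINAL place of the top middle of the cradle's front sill's inner face, counter coordinates (-75, 0, 67) mm; the real one is up to 12 mm nearer or farther along x. The sill is 7 mm high, 8 mm deep. The frame's near edge must drop down behind (+x of) it.
- stop_mid (a point): NOMINAL middle of the sprung stop's front face, unpressed: counter coordinates (52, 0, 67.5) mm, really up to 12 mm off along x but always 127 mm behind the sill's inner face. A bar under the lip, 90 mm wide, 1.5 to 13.5 mm above the deck. It yields from 4 N, takes 9 N at its full 6 mm, then is rigid. Press it over 3 mm to let the 130 mm frame pass the sill; then it holds the frame against the sill.
- dish_stack: Bystander: stack of three Petri dishes, 90 mm across and 43 mm high, on the side of the counter where the frame is not. Origin: centre of its underside.
- dish: Bystander: single Petri dish, 90 mm across, 15 mm high, left of the counter. Origin: centre of its underside.
- burner: Bystander: unlit steel laboratory burner, foot 84 mm across, 140 mm high. Origin: centre of its underside.
- beaker: Bystander: glass beaker, 70 mm across, 90 mm high, right of the counter. Origin: centre of its underside.
- broth: Bystander: amber glass bottle, 64 mm across, 130 mm high. Origin: centre of its underside.
- loop: Bystander: inoculating loop lying on the bench to the right, 200 mm long, 12 mm high. Origin: on the bench under its middle.
Mind the look-alikes: they are no part of the job. What is meant by the frame is not green, and is the smaller of those in its own colour.

How it is judged:
By the outcome, as a careful person would: the job done as asked, in the order asked, and still so for the second after the job is handed in, with the robot touching nothing.
It also fails if it takes over 67 s, if anything falls off the work surface, if the arm or the gripper's body presses on something with over 40 N, if the wrist force passes 120 N, or if a joint passes its speed limit or range.

ROBOT

A 7-joint arm with a two-finger parallel gripper is mounted at the origin on the work surface. World frame = base frame: x ahead of the robot, y to its left, z up, the work surface at z = 0. Lengths are in m, angles in rad, forces in N, time in s.
With the tool pointing down it reaches from about 0.35 to 0.9 m from the base axis. Payload 8.1 kg.
Tool frame: the origin (TCP) lies on the centre line of the jaws, within the pads' length; the fingertips stand 19 mm ahead of it and the grasp point (between the pads) is the TCP; z points along the fingers, y is the direction in which the jaws open and shut (so a half turn about z gives the same grasp; the last joint's range is limited). The gripper opens to 92 mm and grips with 3 to 60 N. Pads are 19 mm wide; open, the fingers measure 130 mm over their backs; the gripper's body (75 mm by 190 mm) begins 47 mm behind the grasp point.
Start: joints at [-1.433, 0.434, 0.025, 1.573, -0.012, 1.134, -0.075], TCP at [0.149, 0.607, 0.246] pointing down, gripper open.
Joint ranges: [-2.62, 2.62], [-0.44, 2.09], [-1.27, 1.32], [0.08, 2.57], [-1.32, 4.46], [0.12, 2], [-2.74, 2.74]. Speed limits (rad/s): [2.22, 2.22, 3.01, 3.01, 3.14, 3.14, 3.14].

INTERFACE

Orientations are given as a rotation vector (axis times angle).
In Python, from cell import monitor, imaging, workorder, outline_of gives the robot as it stands.
- The arm moves only by the tool move_arm, never from a script. Its argument "series" is a list of rows, each a list of 6 numbers: the shift along the world's x, y, z in cm, then the turn, a rotation vector about the world's x, y, z in degrees. A call has 1 to 8 rows; each row shifts and turns the commanded pose from where the row before left it; what a row does not reach is not made up. A row lasts 1/10 s, in which the tool goes at most 50 mm and 8.59 degrees, less where a joint would pass 70% of its speed; a pose out of reach is approached as far as the arm can. A call with a gripper value outside its range is refused whole. "grip" is the opening, from 0 (shut) to 1 (fully open), set as the call begins (left out, the last holds). The fingers move at their own pace and stop on an object; "force" is the grip in N (left out, the last holds). Time passes only in rows, so rows that do not move let the fingers close. It gives the time, the measured TCP pose, the force and the opening at its end, in the units of the state.
- monitor.observe(): the state, without advancing time (a new reading comes with each control period).
- imaging.get_image(name): name is "side" or "top" or "wrist"; returns a dict with "color" (384x512x3 uint8, red, green, blue), "fx", "fy", "cx", "cy" (pixels), "rvec" (rotation vector, rad) and "tvec" (3), from world to camera coordinates, as OpenCV has them; the wrist camera has in their place "mount" (4x4, takes a point from camera to tool coordinates, whose origin is the TCP and whose axes are the flange's). Camera axes: x right, y down, z forward; pixel columns grow to the right and rows downward; lengths in m; the calibration is good to about 2 mm. A picture is of the moment at which its call begins: read the wrist's pose just before it. There is no depth.
- workorder.sign_off(): hands the job in, once; it reports no verdict.
Trained networks look in the newest picture that a camera, given by its name, has taken for a name from the list of things; names that differ only in an ending like _2 or _b are one class to them, and where a whole thing is asked for, a point or a joint stands for the part that bears it (a point fixed in the world has none). Each returns a list of dicts, best first, with "p" (0 to 1); they miss things now and then, are a little off and sometimes report something else, mostly with a low value. They report only what shows in the picture. A call takes as long as a camera call. They do not tell look-alikes from the thing itself.
- outline_of(camera, thing): "mask" (384x512 bool, what is visible of it) and "rect" ([left, top, width, height] in pixels, round what is visible of it).
The state is a dict: "clock": time; "joints": joint angles; "dq": joint speeds; "joint_efforts": joint torques, N m; "position": TCP position; "ee_rot": TCP orientation; "force": force on the tool from outside, world axes, zero at the start; "ft_torque": the same for the moment, N m; "width": opening from 0.0 (shut) to 1.0 (fully open).
Only numpy, scipy, OpenCV 4.12 (cv2) and the standard library are available. Lean on these libraries where they do the work, as an engineer would, in place of code of your own. Each camera call takes 0.05 s, during which the arm holds its last target. There are 200 camera calls.

## Working session

There is one attempt and no reset: what is moved stays moved. The work goes in short steps, Python scripts to look and compute and a tool call to move; the robot and the scene stay as the last step left them, time stands still between calls to the robot, and variables do not carry over. Pictures are saved under pics/ and viewed, about 8 in all and at most 12, crops included, and the job is handed in when it is done.

Besides the shell and the picture viewer there is one more tool, called after "Emit:" as name(argument=value, ...), one argument or row to a line, values as JSON. move_arm: Moves the arm, as the interface text tells. Its arguments: {"type":"object","properties":{"series":{"type":"array"},"grip":{"type":"number"},"force":{"type":"number"}},"required":["series"]}

```bash
mkdir -p pics; ls
python3 - <<'E'
from cell import monitor, imaging, outline_of
import cv2,numpy as np,pickle
s=monitor.observe(); print(s)
out={}
ims=[]
for c in("top","side"):
    d=imaging.get_image(c); out[c]=d
    print(c,d['fx'],d['cx'],d['cy'],d['rvec'],d['tvec'])
    im=d['color'][:,:,::-1].copy()
    for t in("frame","counter"):
        for r in outline_of(c,t): print(c,t,round(r['p'],2),r['rect'],r['mask'].sum())
    cv2.imwrite(f'pics/{c}0.png',cv2.resize(im,(800,600)))
pickle.dump(out,open('im0.pkl','wb'))
E
```

```text
pics
{'clock': 0.0, 'joints': array([-1.43258814,  0.43521176,  0.02498571,  1.57411569, -0.01161111,
        1.13397257, -0.07510123]), 'dq': array([-0.00085585,  0.00038736,  0.00024919,  0.00062404,  0.00075493,
       -0.001624  ,  0.00025235]), 'joint_efforts': array([-2.76433993e-04, -6.67846942e+01,  9.84952748e-01, -3.14472628e+01,
       -6.03950769e-02,  4.26411512e-02,  1.73459803e-04]), 'position': array([0.14899649, 0.60648247, 0.24494486]), 'ee_rot': array([-3.77477541e-01, -3.11878021e+00,  2.45248542e-03]), 'force': array([ 0.23927581, -0.00884278, -0.26504391]), 'ft_torque': array([0.00877433, 0.00332351, 0.00938677]), 'width': 0.9979990139096785}
top 369.24157950547107 256.5575405414897 197.5224843173967 [ 2.17848351 -2.15983303  0.1379791 ] [-0.05510207  0.47653069  1.12277824]
top frame 0.67 [91.3, 242.2, 66.0, 72.0] 1439
top frame 0.66 [179.8, 224.3, 47.4, 38.6] 748
top frame 0.64 [137.1, 187.7, 37.7, 45.6] 831
top counter 0.83 [221.0, 115.0, 68.0, 87.3] 4991
side 419.83947013707433 248.4923881322886 188.7633527250588 [ 2.15533091 -0.86708994  0.39108395] [-0.38916014  0.25680472  1.03924379]
side frame 0.94 [148.5, 184.8, 50.5, 38.0] 685
side frame 0.9 [83.4, 157.0, 49.0, 50.5] 1015
side frame 0.65 [147.7, 152.7, 46.7, 26.8] 420
side counter 0.94 [220.0, 137.9, 102.0, 81.9] 4822
```

View pics/top0.png

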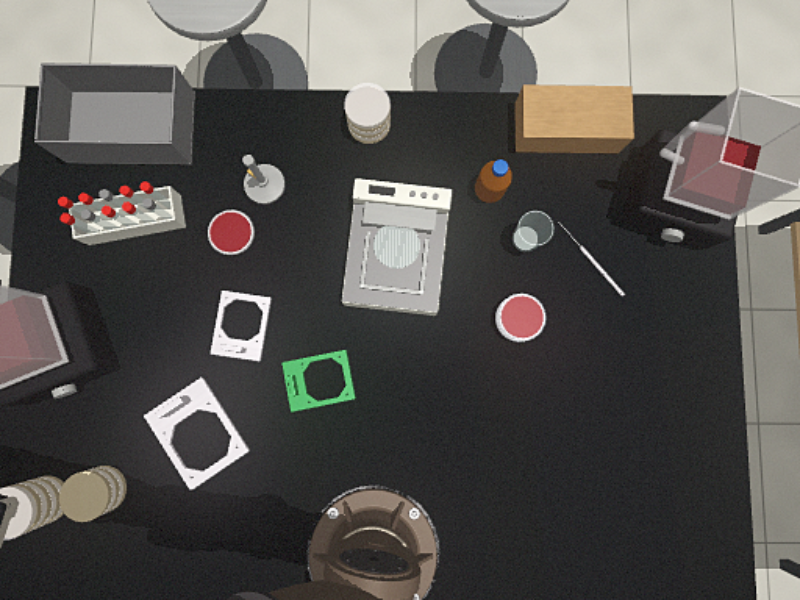

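View pics/side0.png

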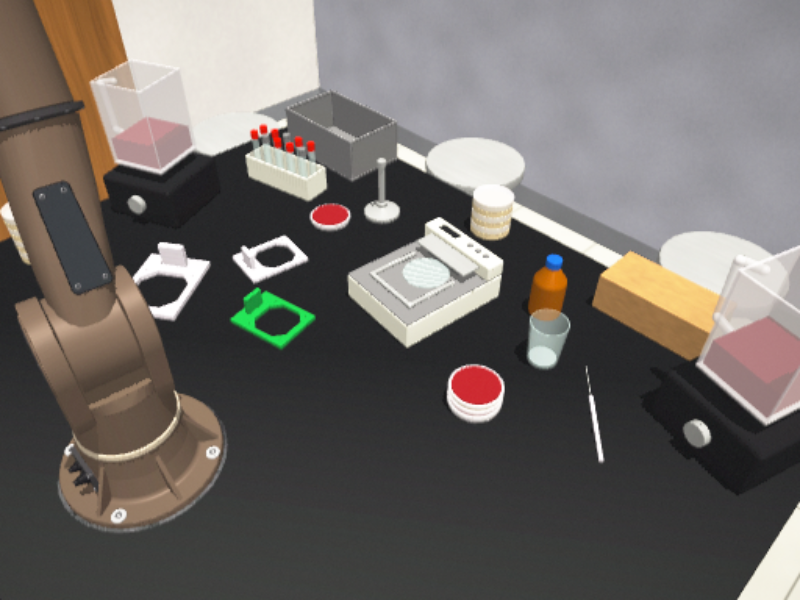

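Both pictures show three candidates (top view, 800-px pixels): large white at (197,433), small white at (242,325) and green at (320,380). The job's frame is the small white one: it isn't green, and it is the smaller of the two white ones. Its fin is at the near end, around (236,350). The counter is at (397,245). I'll confirm with an enlarged crop and fit poses to the silhouettes.

```bash
cat > h.py <<'E'
import cv2,numpy as np
from scipy.optimize import minimize
def box(x0,x1,y0,y1,z0,z1): return np.array([[x,y,z] for x in(x0,x1) for y in(y0,y1) for z in(z0,z1)],float)/1000
FRAME=[box(-65,65,-50,50,0,8),box(-53,-43,-20,20,8,45)]
a=np.arange(8)*np.pi/4+np.pi/8; R=40/np.cos(np.pi/8)
HOLE=np.c_[12+R*np.cos(a),R*np.sin(a)]/1000
COUNTER=[box(-120,120,-95,95,0,60),box(78,120,-95,95,0,94)]
def world(P,q): # q=x,y,yaw,z
    c,s=np.cos(q[2]),np.sin(q[2]); z=q[3] if len(q)>3 else 0
    return P@np.array([[c,s,0],[-s,c,0],[0,0,1]])+[q[0],q[1],z]
def cam(d,st=None):
    K=np.array([[d['fx'],0,d['cx']],[0,d['fy'],d['cy']],[0,0,1]])
    if 'rvec' in d: return K,np.array(d['rvec'],float),np.array(d['tvec'],float)
    T=np.eye(4);T[:3,:3]=cv2.Rodrigues(np.array(st['ee_rot']))[0];T[:3,3]=st['position']
    M=np.linalg.inv(T@np.array(d['mount'])); return K,cv2.Rodrigues(M[:3,:3])[0].ravel(),M[:3,3]
def proj(P,C): return cv2.projectPoints(np.asarray(P,float).reshape(-1,3),C[1],C[2],C[0],None)[0].reshape(-1,2)
def sil(q,boxes,C,hole=None,S=4):
    m=np.zeros((384*S,512*S),np.uint8)
    def fill(P,v): cv2.fillConvexPoly(m,cv2.convexHull(np.int32(np.round((proj(world(P,q),C)+.5)*S))),v)
    fill(boxes[0],1)
    if hole is not None:
        t=[]
        for z in(0,.008):
            k=np.zeros_like(m);cv2.fillConvexPoly(k,np.int32(np.round((proj(world(np.c_[hole,np.full(len(hole),z)],q),C)+.5)*S)),1);t.append(k)
        m[(t[0]&t[1])>0]=0
    for b in boxes[1:]: fill(b,1)
    return cv2.resize(m.astype(np.float32),(512,384),interpolation=cv2.INTER_AREA)
def fit(q0,boxes,views,hole=None):
    def f(q):
        c=0
        for M,C in views:
            s=sil(q,boxes,C,hole); c+=np.abs(s-M).sum()/M.sum()
        return c
    q=np.array(q0,float)
    for st in(.02,.004):
        q=minimize(f,q,method='Nelder-Mead',options=dict(initial_simplex=np.vstack([q,q+np.diag([st,st,st*5])]),xatol=1e-5,fatol=1e-5,maxiter=250)).x
    return q,f(q)
def ray(px,C,z):
    u=cv2.undistortPoints(np.array([[px]],float),C[0],None).ravel();Rm=cv2.Rodrigues(C[1])[0]
    o=-Rm.T@C[2];v=Rm.T@np.r_[u,1];return o+v*(z-o[2])/v[2]
E
python3 - <<'E'
from h import *
from cell import imaging,outline_of
D={c:imaging.get_image(c) for c in("top","side")}; C={c:cam(D[c]) for c in D}
print([ray(p,C["top"],.008).round(3) for p in((155,208),(126,277),(205,243),(254,157))])
q0=np.r_[ray((155,208),C["top"],.008)[:2],-.15]
cen={}
M={c:outline_of(c,"frame") for c in D}
ctr=np.r_[q0[:2],0]
V=[]
for c in D:
    p=proj(ctr,C[c])[0]
    m=min(M[c],key=lambda r:np.hypot(r['rect'][0]+r['rect'][2]/2-p[0],r['rect'][1]+r['rect'][3]/2-p[1]))['mask'].astype(np.float32);V.append((m,C[c]))
print('frame both',fit(q0,FRAME,V,HOLE)); print('frame top',fit(q0,FRAME,V[:1],HOLE)); print('side',fit(q0,FRAME,V[1:],HOLE))
q0=np.r_[ray((254,157),C["top"],.06)[:2],-.06]
V=[(outline_of(c,"counter")[0]['mask'].astype(np.float32),C[c]) for c in D]
print('counter both',fit(q0,COUNTER,V)); print('top',fit(q0,COUNTER,V[:1])); print('side',fit(q0,COUNTER,V[1:]))
im=D["top"]["color"][170:320,80:240,::-1]; cv2.imwrite('pics/crop1.png',cv2.resize(im,None,fx=4,fy=4,interpolation=2))
d=imaging.get_image("wrist");print(d['fx'],d['cx'],d['cy'],d['mount'])
E
```

```text
[array([0.443, 0.268, 0.008]), array([0.229, 0.349, 0.008]), array([0.335, 0.108, 0.008]), array([ 0.61 , -0.042,  0.008])]
frame both (array([ 0.44641648,  0.27473083, -0.13799321]), np.float32(0.43143177))
frame top (array([ 0.44381609,  0.27301779, -0.16080801]), np.float32(0.25859138))
side (array([ 0.44707672,  0.27541246, -0.12834392]), np.float32(0.122415416))
counter both (array([ 0.59772221, -0.0383642 , -0.11330572]), np.float32(0.079293154))
top (array([ 0.59540389, -0.03920982, -0.10546279]), np.float32(0.031312227))
side (array([ 0.60092508, -0.03643918, -0.10346417]), np.float32(0.02840085))
314.93741092103033 259.93295458248565 190.0765444938741 [[ 2.61359721e-03 -9.60767714e-01 -2.77341972e-01  7.44128818e-02]
 [ 9.99995564e-01  2.11490324e-03  2.09724788e-03  1.30868336e-04]
 [-1.42841662e-03 -2.77346223e-01  9.60768980e-01 -1.38509537e-01]
 [ 0.00000000e+00  0.00000000e+00  0.00000000e+00  1.00000000e+00]]
```

View pics/crop1.png

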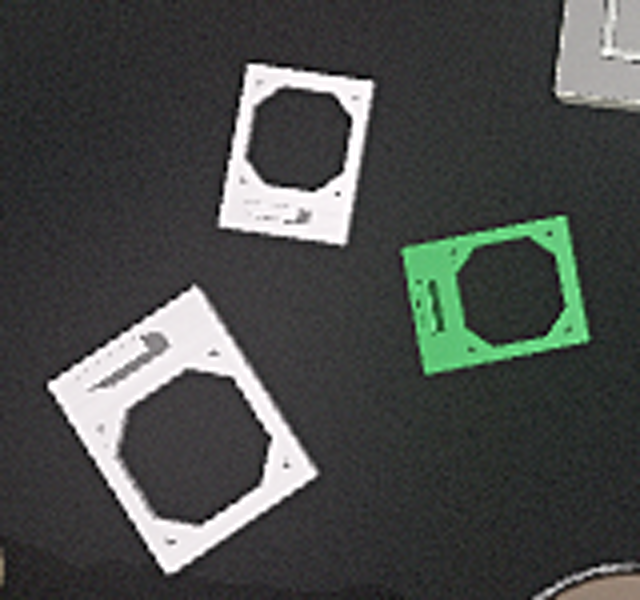

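The crop confirms it. The small white frame (centre at crop (297,155)) is the one meant, and it is clearly smaller than the large white one at (185,430). The green one is excluded. I'm moving above it for a close look.

Emit:
move_arm(
  series=[
    [2.7,-3,0,0,0,-7.6],
    [2.7,-3,0,0,0,-7.6],
    [2.7,-3,0,0,0,-7.6],
    [2.7,-3,0,0,0,-7.6],
    [2.7,-3,0,0,0,-7.6],
    [2.7,-3,0,0,0,-7.6],
  ],
  grip=1,
)

```text
clock: 1.25
position: [0.312, 0.4257, 0.246]
ee_rot: [-1.564, -2.725, -0.001]
force: [0.6, 1.0, 0.1]
width: 1.0
```

Emit:
move_arm(
  series=[
    [2.7,-3,0,0,0,-7.6],
    [2.7,-3,0,0,0,-7.6],
    [2.7,-3,0,0,0,-7.6],
    [2.7,-3,0,0,0,-7.6],
    [2.7,-3,0,0,0,-7.6],
    [0,0,0,0,0,0],
    [0,0,0,0,0,0],
  ],
)

```text
clock: 1.95
position: [0.4466, 0.2763, 0.2458]
ee_rot: [2.362, 2.072, 0.0]
force: [-1.8, 1.0, -1.0]
width: 0.999
```

Run:
```python
from h import *
from cell import imaging,outline_of,monitor
st=monitor.observe();print(st['position'],st['ee_rot'],st['joints'].round(2),st['force'])
d=imaging.get_image("wrist");C=cam(d,st)
q0=[.446,.2745,-.138]
for r in outline_of("wrist","frame")[:3]:
    print(r['p'],r['rect']); 
    q,e=fit(q0,FRAME,[(r['mask'].astype(np.float32),C)],HOLE);print('frame',q,e)
im=d['color'][:,:,::-1].copy()
q,_=fit(q0,FRAME,[(outline_of("wrist","frame")[0]['mask'].astype(np.float32),C)],HOLE)
for b in FRAME:
    p=np.int32(proj(world(b,q),C))
    for i in range(8):
        for j in(1,2,4):
            if not i&j: cv2.line(im,p[i].tolist(),p[i|j].tolist(),(0,0,255),1)
cv2.imwrite('pics/w1.png',cv2.resize(im,(800,600)))
```

```text
[0.4465673  0.27629794 0.24584689] [2.36167937e+00 2.07165631e+00 4.07151637e-04] [-1.02  0.28  0.47  1.84 -0.15  1.05 -0.63] [-1.83392848  0.97833975 -1.01474174]
0.97 [0.0, 22.1, 164.2, 192.5]
frame [ 0.55562963 -0.27364815  0.51385185] 1.0
0.74 [159.6, 238.2, 84.6, 90.7]
frame [ 0.55562963 -0.27364815  0.51385185] 1.0
0.61 [202.5, 126.0, 108.5, 83.7]
frame [ 0.44264958  0.27316013 -0.1312235 ] 0.06952152
```

View pics/w1.png

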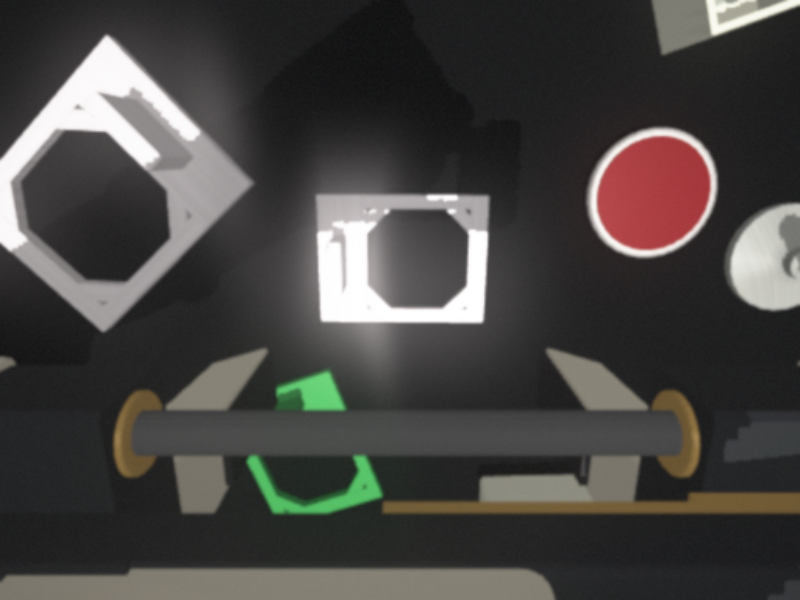

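The wrist view shows the small white frame at (403,258) with its fin on the left at (350,270). The fit gives (0.4426, 0.2732), yaw −7.5°, which agrees with the tool's yaw. I'm going down to the fin.

Emit:
move_arm(
  series=[
    [-2.5,0.15,-2,0,0,0],
    [-2.6,0.15,-4,0,0,0],
    [0,0,-4,0,0,0],
    [0,0,-4,0,0,0],
    [0,0,-4,0,0,0],
    [0,0,-2,0,0,0],
    [0,0,-1.4,0,0,0],
    [0,0,0,0,0,0],
  ],
  grip=0.5,
)

```text
clock: 2.9
position: [0.3934, 0.2802, 0.0301]
ee_rot: [-2.357, -2.076, 0.005]
force: [-0.0, 0.6, 0.4]
width: 0.508
```

Emit:
move_arm(
  series=[
    [0,0,0,0,0,0],
    [0,0,0,0,0,0],
    [0,0,0,0,0,0],
    [0,0,0,0,0,0],
    [0,0,0,0,0,0],
    [0,0,0,0,0,0],
  ],
  grip=0,
  force=40,
)

```text
clock: 3.5
position: [0.3952, 0.2802, 0.0322]
ee_rot: [-2.36, -2.073, -0.001]
force: [-1.2, -0.5, 6.6]
width: 0.104
```

Emit:
move_arm(
  series=[
    [0,0,1,0,0,0],
    [0,0,2,0,0,0],
    [0,0,4,0,0,0],
    [0,0,4,0,0,0],
    [0,0,4,0,0,0],
    [0,0,4,0,0,0],
    [0,0,3,0,0,0],
    [0,0,0,0,0,0],
  ],
)

```text
clock: 4.3
position: [0.3967, 0.2808, 0.256]
ee_rot: [-2.36, -2.072, -0.011]
force: [0.7, -0.0, -2.1]
width: 0.106
```

Emit:
move_arm(
  series=[
    [0,-2.5,0,0,0,0],
    [0,-2.5,0,0,0,0],
    [0,-2.5,0,0,0,0],
    [0,-2.5,0,0,0,0],
    [0,-2.5,0,0,0,0],
    [0,-2.5,0,0,0,0],
    [0,0,0,0,0,0],
    [0,0,0,0,0,0],
  ],
)

```text
clock: 5.1
position: [0.3945, 0.1296, 0.2513]
ee_rot: [-2.361, -2.071, 0.001]
force: [-0.3, 0.3, -1.4]
width: 0.106
```

Run:
```python
from h import *
from cell import imaging,outline_of,monitor
st=monitor.observe();print(st['position'],st['ee_rot'],st['joints'].round(2),st['force'],st['ft_torque'],st['width'])
d=imaging.get_image("wrist")
cv2.imwrite('pics/w2.png',cv2.resize(d['color'][:,:,::-1],(800,600)))
for c in("wrist","side","top"):
    D=d if c=="wrist" else imaging.get_image(c); C=cam(D,st)
    for r in outline_of(c,"counter")[:2]:
        q,e=fit([.6,-.037,-.105],COUNTER,[(r['mask'].astype(np.float32),C)]);print(c,r['p'],r['rect'],q,e)
```

```text
[0.39449911 0.12958196 0.25127222] [-2.36109169e+00 -2.07149843e+00  1.28187280e-03] [-0.97  0.07  0.57  2.07 -0.04  1.01 -0.51] [-0.28394547  0.31709313 -1.44850921] [-0.04606269  0.13319566  0.00590755] 0.10647036060961539
wrist 0.74 [333.6, 196.4, 178.4, 130.0] [ 0.87518519 -0.02477778 -0.41796296] 1.0
side 0.6 [220.6, 140.8, 102.3, 81.6] [ 0.60159858 -0.03442766 -0.10288781] 0.047136355
side 0.35 [165.6, 112.2, 55.7, 31.8] [ 0.65704847  0.43531029 -2.12300134] 2.9077148
top 0.96 [219.9, 113.1, 70.4, 89.1] [ 0.59560089 -0.03872842 -0.10201554] 0.021718053
```

View pics/w2.png

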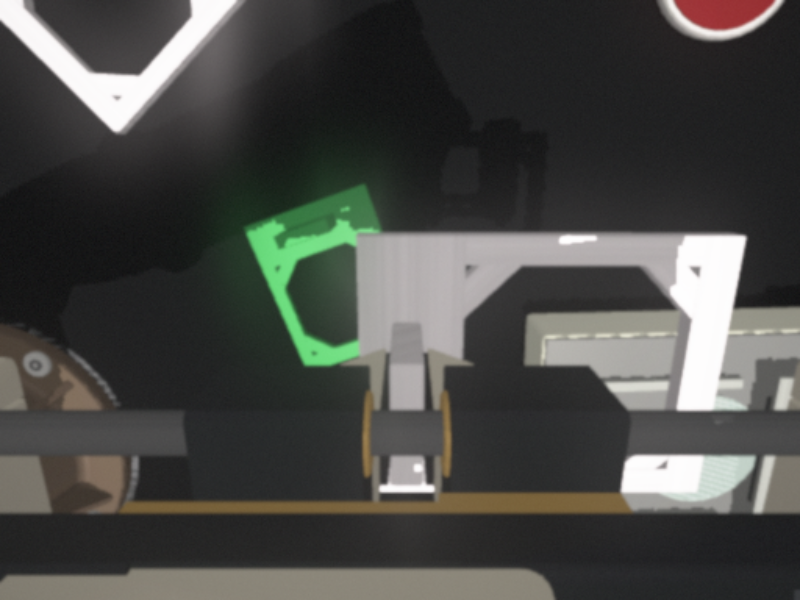

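The frame is held squarely by its fin at (407,400), and part of the counter shows at lower right, corner (527,315). I'm moving sideways to see the deck and rails clearly, aligning yaw at the same time.

Emit:
move_arm(
  series=[
    [0,-4,0.5,0,0,0.4],
    [0,-4,0.5,0,0,0.4],
    [0,-4,0.5,0,0,0.4],
    [0,-4,0.5,0,0,0.4],
    [0,-4,0.5,0,0,0],
    [0,-2,0.5,0,0,0],
    [0,0,0,0,0,0],
    [0,0,0,0,0,0],
  ],
)

```text
clock: 6.2
position: [0.3952, -0.0897, 0.2817]
ee_rot: [-2.331, -2.106, -0.0]
force: [-0.2, 0.1, -2.4]
width: 0.108
```

Run:
```python
from h import *
from cell import imaging,outline_of,monitor
st=monitor.observe();print(st['position'],st['ee_rot'],st['joints'].round(2),st['force'],st['ft_torque'],st['width'])
d=imaging.get_image("wrist");C=cam(d,st)
import pickle;pickle.dump((d,st),open('w3.pkl','wb'))
im=cv2.resize(d['color'][:,:,::-1],(800,600))
q=[.598,-.0375,-.103]
L=[box(-120,120,-95,95,60,60),box(-75,52,-54,54,60,67)[::1],box(36,36,-70,70,79,83)]
for b in L:
    p=np.int32(proj(world(b,q),C)*800/512)
    for i in range(8):
        for j in(1,2,4):
            if not i&j: cv2.line(im,p[i].tolist(),p[i|j].tolist(),(0,0,255),1)
cv2.imwrite('pics/w3.png',im)
```

```text
[ 0.39516474 -0.08966963  0.28170304] [-2.33143294e+00 -2.10554835e+00 -3.16770851e-04] [-0.71 -0.01  0.82  2.05  0.01  1.09  0.01] [-0.20639128  0.06887663 -2.35285273] [-0.07964969  0.12890229  0.0531988 ] 0.1076021138117128
```

View pics/w3.png

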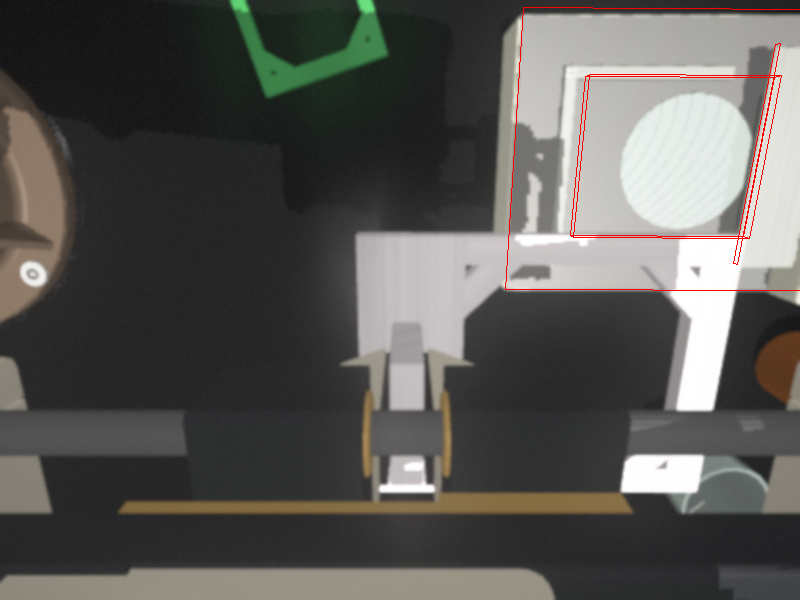

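The overlay matches closely. The deck's left edge is observed at row 14 (predicted 8). The cradle's sill inner edge is near column 575 (nominal 588), so the cradle sits about 9 mm toward the robot. I'll enlarge for exact edges.

Run:
```python
from h import *
import pickle
d,st=pickle.load(open('w3.pkl','rb'));C=cam(d,st)
g=d['color'].astype(float).mean(2)
# scan perpendicular profiles in counter coords
q=[.598,-.0375,-.103]
def samp(P): 
    p=proj(world(np.array(P)/1000,q),C).astype(np.float32); return cv2.remap(g.astype(np.float32),p[:,0].reshape(1,-1),p[:,1].reshape(1,-1),1).ravel()
for x in(-60,-40,-20):
    print('y prof x',x,[(y,int(v)) for y,v in zip(range(46,74),samp([[x,y,67] for y in range(46,74)]))])
for x in(-80,-40,0): print('edge z60 x',x,[(y,int(v)) for y,v in zip(range(84,100),samp([[x,y,60] for y in range(84,100)]))])
for y in(20,35): print('x prof y',y,[(x,int(v)) for x,v in zip(range(-102,-70),samp([[x,y,67] for x in range(-102,-70)]))])
for y in(40,60): print('lip y',y,[(x,int(v)) for x,v in zip(range(24,46),samp([[x,y,83] for x in range(24,46)]))])
im=d['color'][0:170,315:512,::-1]
cv2.imwrite('pics/w3c.png',cv2.resize(im,None,fx=4,fy=4,interpolation=2)[:600,:])
```

```text
y prof x -60 [(46, 185), (47, 186), (48, 184), (49, 183), (50, 179), (51, 169), (52, 185), (53, 219), (54, 228), (55, 229), (56, 227), (57, 226), (58, 224), (59, 213), (60, 192), (61, 179), (62, 179), (63, 180), (64, 180), (65, 180), (66, 179), (67, 179), (68, 178), (69, 179), (70, 179), (71, 178), (72, 178), (73, 177)]
y prof x -40 [(46, 182), (47, 181), (48, 181), (49, 181), (50, 176), (51, 169), (52, 185), (53, 216), (54, 228), (55, 228), (56, 227), (57, 226), (58, 224), (59, 213), (60, 185), (61, 174), (62, 177), (63, 178), (64, 177), (65, 177), (66, 176), (67, 177), (68, 176), (69, 176), (70, 175), (71, 175), (72, 174), (73, 174)]
y prof x -20 [(46, 178), (47, 178), (48, 177), (49, 176), (50, 173), (51, 166), (52, 185), (53, 214), (54, 225), (55, 227), (56, 227), (57, 227), (58, 225), (59, 213), (60, 183), (61, 167), (62, 172), (63, 173), (64, 173), (65, 173), (66, 172), (67, 172), (68, 172), (69, 172), (70, 173), (71, 172), (72, 170), (73, 171)]
edge z60 x -80 [(84, 179), (85, 178), (86, 178), (87, 178), (88, 176), (89, 178), (90, 185), (91, 178), (92, 126), (93, 70), (94, 50),
[... 1012 characters left out ...]
), (-87, 239), (-86, 238), (-85, 233), (-84, 220), (-83, 202), (-82, 194), (-81, 192), (-80, 191), (-79, 191), (-78, 191), (-77, 191), (-76, 191), (-75, 191), (-74, 190), (-73, 189), (-72, 189), (-71, 189)]
lip y 40 [(24, 102), (25, 102), (26, 101), (27, 101), (28, 99), (29, 87), (30, 84), (31, 95), (32, 127), (33, 179), (34, 212), (35, 219), (36, 220), (37, 222), (38, 220), (39, 218), (40, 219), (41, 221), (42, 222), (43, 222), (44, 220), (45, 220)]
lip y 60 [(24, 100), (25, 99), (26, 99), (27, 99), (28, 98), (29, 97), (30, 99), (31, 102), (32, 126), (33, 176), (34, 206), (35, 215), (36, 217), (37, 218), (38, 217), (39, 214), (40, 212), (41, 215), (42, 218), (43, 217), (44, 217), (45, 216)]
```

View pics/w3c.png

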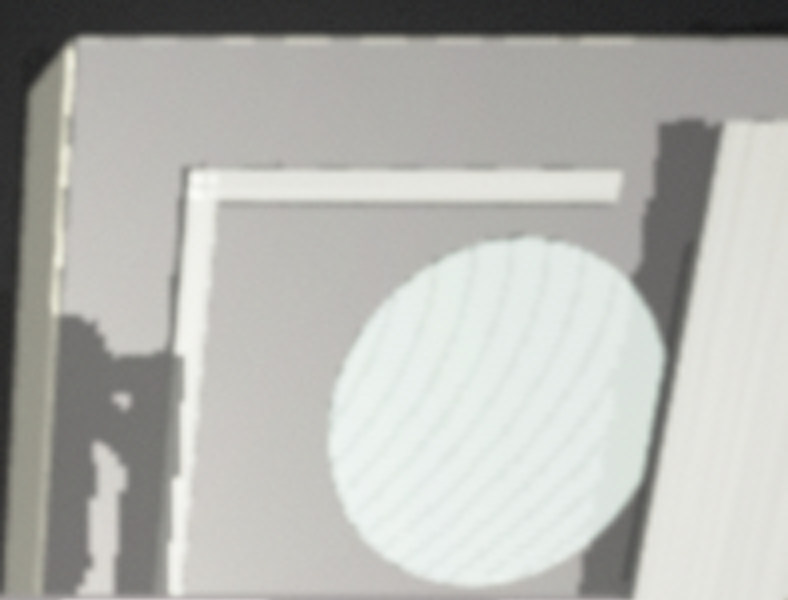

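In the crop, the rail's inner edge is at row ~205 and the sill's inner edge at column ~215. The lip edge runs from (720,125) to (635,600). Measured in my working frame (0.598, −0.0375, −0.103): sill inner −83.5, lip edge 32.7, rail inner 52.2, so the centreline is about −1.9. The stop should then be at about 43.5. Now I'll tilt 11° and go in front of the lip.

Emit:
move_arm(
  series=[
    [2,1,-0.5,0.19,1.82,0],
    [2,1,-0.5,0.19,1.82,0],
    [2,1,-0.5,0.19,1.82,0],
    [2,1,-0.5,0.19,1.82,0],
    [2,1,-0.5,0.19,1.82,0],
    [1.8,0.97,-0.5,0.19,1.84,0],
    [0,0,0,0,0,0],
    [0,0,0,0,0,0],
  ],
)

```text
clock: 7.05
position: [0.513, -0.0291, 0.2507]
ee_rot: [-2.218, -2.008, 0.196]
force: [-0.0, -0.9, -2.0]
width: 0.108
```

```bash
cat > st.py <<'E'
from h import *
from cell import monitor
q=[.598,-.0375,-.103]
def loc(st):
    c,s=np.cos(q[2]),np.sin(q[2]);Rl=np.array([[c,-s,0],[s,c,0],[0,0,1]])
    p=Rl.T@(np.array(st['position'])-[q[0],q[1],.06])*1000
    R=Rl.T@cv2.Rodrigues(np.array(st['ee_rot']))[0]
    # frame axes: x=tool y, z=-tool z, y=tool x
    A=np.c_[R[:,1],R[:,0],-R[:,2]]
    F=lambda v:(p+A@(np.array(v,float)-[-48,.7,32])).round(1)
    print('tcp',p.round(1),'far',F([65,0,0]),'near',F([-65,0,0]),'pitch',np.degrees(-np.arcsin(A[2,0])).round(2),'yaw',np.degrees(A[1,0]).round(2),'roll',np.degrees(A[2,1]).round(2),'F',(Rl.T@st['force']).round(1),'w',round(float(st['width']),3),'t',st['clock'])
    return p,A,F
if __name__=='__main__': loc(monitor.observe())
E
python3 - <<'E'
from st import *
from cell import imaging
st=monitor.observe();p,A,F=loc(st)
c,s=np.cos(q[2]),np.sin(q[2]);Rl=np.array([[c,-s,0],[s,c,0],[0,0,1]])
ims=[]
for n in("side","wrist"):
    d=imaging.get_image(n);C=cam(d,st)
    im=cv2.resize(d['color'][:,:,::-1],None,fx=2,fy=2,interpolation=2)
    for b in FRAME:
        W=np.array([Rl@(F(v*1000)/1000)+[q[0],q[1],.06] for v in b]);P=np.int32((proj(W,C)+.5)*2)
        for i in range(8):
            for j in(1,2,4):
                if not i&j: cv2.line(im,P[i].tolist(),P[i|j].tolist(),(0,0,255),1)
    if n=="side": c0=P.mean(0).astype(int); im=im[max(0,c0[1]-200):c0[1]+230,max(0,c0[0]-200):c0[0]+330]
    else: im=im[100:700,380:1024]
    ims.append(cv2.resize(im,(400*im.shape[1]//im.shape[0],400)))
im=np.hstack(ims);print(im.shape);cv2.imwrite('pics/w4.png',im[:,:] if im.shape[1]<=800 else cv2.resize(im,(800,400*800//im.shape[1])))
E
```

```text
tcp [-85.4  -0.4 190.7] far [ 19.3  -0.8 137.5] near [-108.3   -1.2  162.6] pitch 11.1 yaw 0.21 roll -0.04 F [ 0.1 -0.9 -2. ] w 0.108 t 7.05
(400, 922, 3)
```

View pics/w4.png

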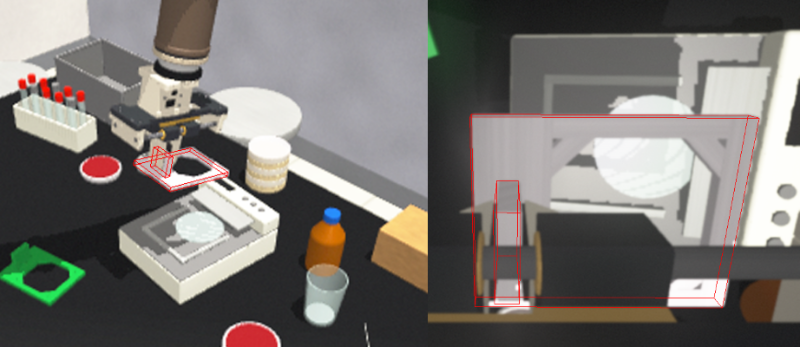

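The overlay of the assumed held pose matches in both views (frame at (620,210) in the wrist part), so the grasp model is right. I'm descending in front of the lip.

Emit:
move_arm(
  series=[
    [0,-0.1,-3,0,0,0],
    [0,0,-3,0,0,0],
    [0,0,-3,0,0,0],
    [0,0,-2,0,0,0],
    [0,0,-1.5,0,0,0],
    [0,0,-0.6,0,0,0],
    [0,0,0,0,0,0],
    [0,0,0,0,0,0],
  ],
)

```text
clock: 7.95
position: [0.5136, -0.0314, 0.1216]
ee_rot: [-2.221, -2.007, 0.191]
force: [0.3, 0.6, -1.9]
width: 0.105
```

```bash
python3 st.py
```

```text
tcp [-84.6  -2.6  61.6] far [20.3 -3.1  8.8] near [-107.4   -3.4   33.4] pitch 10.92 yaw 0.1 roll 0.04 F [ 0.3  0.7 -1.9] w 0.105 t 7.95
```

Emit:
move_arm(
  series=[
    [0,0.05,-0.3,0,0,0],
    [0.5,-0.05,-0.2,0,0,0],
    [0.5,-0.05,0,0,0,0],
    [0.5,-0.05,0,0,0,0],
    [0.3,-0.03,0,0,0,0],
    [0,0,0,0,0,0],
    [0,0,0,0,0,0],
  ],
)

```text
clock: 8.65
position: [0.531, -0.0327, 0.1157]
ee_rot: [-2.221, -2.006, 0.193]
force: [0.3, 0.5, -2.7]
width: 0.105
```

```bash
python3 st.py
```

```text
tcp [-67.1  -2.2  55.7] far [37.7 -2.7  2.7] near [-89.9  -2.9  27.5] pitch 11.01 yaw 0.09 roll 0.02 F [ 0.2  0.6 -2.7] w 0.105 t 8.65
```

Emit:
move_arm(
  series=[
    [0.15,-0.015,0,0,0,0],
    [0.15,-0.015,0,0,0,0],
    [0.1,-0.01,0,0,0,0],
    [0,0,0,0,0,0],
    [0,0,0,0,0,0],
  ],
)

```text
clock: 9.15
position: [0.535, -0.033, 0.1157]
ee_rot: [-2.221, -2.006, 0.193]
force: [-0.3, 0.4, -2.1]
width: 0.103
```

Emit:
move_arm(
  series=[
    [0.15,-0.015,0,0,0,0],
    [0,0,0,0,0,0],
    [0,0,0,0,0,0],
  ],
)

```text
clock: 9.45
position: [0.5359, -0.0331, 0.1157]
ee_rot: [-2.22, -2.005, 0.194]
force: [-4.5, 0.2, 0.1]
width: 0.105
```

```bash
python3 st.py
```

```text
tcp [-62.2  -2.   55.7] far [42.5 -2.5  2.6] near [-85.1  -2.7  27.5] pitch 11.08 yaw 0.09 roll 0.04 F [-4.5 -0.2  0.1] w 0.105 t 9.45
```

Felt it: 4.5 N with the far top corner at about 44.0, matching the predicted stop at 43.5. Now I'll press the spring in gently.

Emit:
move_arm(
  series=[
    [0.1,-0.01,0,0,0,0],
    [0.1,-0.01,0,0,0,0],
    [0,0,0,0,0,0],
    [0,0,0,0,0,0],
  ],
)

```text
clock: 9.85
position: [0.5379, -0.0333, 0.1157]
ee_rot: [-2.22, -2.005, 0.194]
force: [-6.6, 0.9, 0.9]
width: 0.1
```

Emit:
move_arm(
  series=[
    [0.1,-0.01,0,0,0,0],
    [0.1,-0.01,0,0,0,0],
    [0,0,0,0,0,0],
    [0,0,0,0,0,0],
  ],
)

```text
clock: 10.25
position: [0.5395, -0.0335, 0.1157]
ee_rot: [-2.219, -2.005, 0.194]
force: [-7.1, 1.0, 2.0]
width: 0.101
```

```bash
python3 st.py
```

```text
tcp [-58.6  -2.   55.7] far [46.1 -2.5  2.5] near [-81.4  -2.8  27.5] pitch 11.13 yaw 0.09 roll 0.04 F [-7.2  0.3  2. ] w 0.101 t 10.25
```

The spring is at 7 N, pressed about 3.7 mm (over 3 mm is needed). I'll rotate the fin end down in stages, keeping the press.

Emit:
move_arm(
  series=[
    [-0.09,0.01,-0.34,-0.16,-1.54,0],
    [-0.09,0.01,-0.34,-0.16,-1.54,0],
    [0,0,0,0,0,0],
    [0,0,0,0,0,0],
  ],
)

```text
clock: 10.65
position: [0.5372, -0.0332, 0.1087]
ee_rot: [-2.251, -2.033, 0.142]
force: [-8.4, 0.9, 0.4]
width: 0.11
```

```bash
python3 st.py
```

```text
tcp [-60.9  -2.   48.7] far [46.5 -2.5  1.2] near [-82.2  -2.7  19.4] pitch 8.06 yaw 0.09 roll 0.04 F [-8.4  0.   0.4] w 0.11 t 10.65
```

Emit:
move_arm(
  series=[
    [-0.08,0.01,-0.31,-0.16,-1.5,0],
    [-0.08,0.01,-0.31,-0.16,-1.5,0],
    [0,0,0,0,0,0],
    [0,0,0,0,0,0],
  ],
)

```text
clock: 11.05
position: [0.5356, -0.033, 0.1024]
ee_rot: [-2.282, -2.061, 0.09]
force: [-8.0, 0.1, 2.1]
width: 0.102
```

```bash
python3 st.py
```

```text
tcp [-62.6  -2.   42.4] far [47.2 -2.5  0.6] near [-82.3  -2.7  12.1] pitch 5.04 yaw 0.08 roll 0.02 F [-7.9 -0.7  2.1] w 0.102 t 11.05
```

Emit:
move_arm(
  series=[
    [-0.02,0,-0.25,-0.13,-1.25,0],
    [-0.05,0.01,-0.25,-0.13,-1.25,0],
    [0,0,0,0,0,0],
    [0,0,0,0,0,0],
  ],
)

```text
clock: 11.45
position: [0.5347, -0.033, 0.0974]
ee_rot: [-2.307, -2.083, 0.046]
force: [-8.3, 1.0, 2.4]
width: 0.103
```

```bash
python3 st.py
```

```text
tcp [-63.4  -2.   37.4] far [48.1 -2.5  0.4] near [-81.8  -2.7   6.2] pitch 2.54 yaw 0.08 roll 0.02 F [-8.3  0.1  2.4] w 0.103 t 11.45
```

Emit:
move_arm(
  series=[
    [-0.06,0.01,-0.25,-0.13,-1.24,0],
    [0,0,0,0,0,0],
    [0,0,0,0,0,0],
  ],
)

```text
clock: 11.75
position: [0.5341, -0.0329, 0.0948]
ee_rot: [-2.319, -2.094, 0.024]
force: [-8.2, 0.4, 1.8]
width: 0.104
```

```bash
python3 st.py
```

```text
tcp [-64.   -2.   34.8] far [48.2 -2.5  0.3] near [-81.7  -2.7   3.2] pitch 1.3 yaw 0.08 roll 0.01 F [-8.1 -0.4  1.8] w 0.104 t 11.75
```

Clear of the sill, with no rise in vertical force. Last degree now.

Emit:
move_arm(
  series=[
    [-0.04,0,-0.15,-0.08,-0.7,0],
    [-0.04,0.01,-0.13,-0.06,-0.6,0],
    [0,0,0,0,0,0],
    [0,0,0,0,0,0],
  ],
)

```text
clock: 12.15
position: [0.5335, -0.0329, 0.0922]
ee_rot: [2.331, 2.106, 0.001]
force: [-7.8, -0.1, 4.1]
width: 0.104
```

```bash
python3 st.py
```

```text
tcp [-64.6  -2.   32.2] far [48.4 -2.6  0.2] near [-81.6  -2.7   0.2] pitch -0.03 yaw 0.08 roll 0.01 F [-7.8 -0.9  4.1] w 0.104 t 12.15
```

Emit:
move_arm(
  series=[
    [0,0,-0.04,0,0,0],
    [0,0,0,0,0,0],
    [0,0,0,0,0,0],
  ],
)

```text
clock: 12.45
position: [0.5335, -0.0329, 0.0922]
ee_rot: [-2.331, -2.106, -0.001]
force: [-10.2, 0.4, 10.3]
width: 0.104
```

```bash
python3 st.py
```

```text
tcp [-64.6  -2.   32.2] far [48.4 -2.6  0.2] near [-81.6  -2.7   0.2] pitch -0.02 yaw 0.07 roll 0.03 F [-10.2  -0.7  10.3] w 0.104 t 12.45
```

The deck is felt: +6 N for a 0.4 mm command and no travel. I'll ease back so the spring seats the frame on the sill.

Emit:
move_arm(
  series=[
    [-0.07,0.007,0.02,0,0,0],
    [-0.07,0.007,0,0,0,0],
    [0,0,0,0,0,0],
    [0,0,0,0,0,0],
  ],
)

```text
clock: 12.85
position: [0.5328, -0.0327, 0.0922]
ee_rot: [2.33, 2.105, 0.002]
force: [-5.3, 0.1, 4.4]
width: 0.106
```

```bash
python3 st.py
```

```text
tcp [-65.3  -2.   32.2] far [47.7 -2.5  0.4] near [-82.3  -2.7   0.2] pitch -0.09 yaw 0.08 roll 0.0 F [-5.3 -0.5  4.4] w 0.106 t 12.85
```

Emit:
move_arm(
  series=[
    [-0.06,0.006,0,0,0,0],
    [0,0,0,0,0,0],
    [0,0,0,0,0,0],
  ],
)

```text
clock: 13.15
position: [0.5324, -0.0327, 0.0922]
ee_rot: [2.33, 2.105, 0.002]
force: [-4.8, -0.8, 3.3]
width: 0.105
```

```bash
python3 st.py
```

```text
tcp [-65.7  -2.   32.2] far [47.3 -2.5  0.5] near [-82.7  -2.7   0.2] pitch -0.11 yaw 0.08 roll 0.0 F [-4.7 -1.3  3.3] w 0.105 t 13.15
```

Emit:
move_arm(
  series=[
    [0,0,0,0,0,0],
    [0,0,0,0,0,0],
    [0,0,0,0,0,0],
    [0,0,0,0,0,0],
  ],
  grip=0.4,
)

```text
clock: 13.55
position: [0.5337, -0.0327, 0.0925]
ee_rot: [2.328, 2.104, 0.004]
force: [-0.2, 0.3, 0.3]
width: 0.382
```

Emit:
move_arm(
  series=[
    [0,0,0.5,0,0,0],
    [0,0,1.5,0,0,0],
    [0,0,3,0,0,0],
    [0,0,4,0,0,0],
    [0,0,4,0,0,0],
    [-2,-2,3,0,0,0],
    [-2,-4,0,0,0,0],
    [-2,-4,0,0,0,0],
  ],
)

```text
clock: 14.35
position: [0.4731, -0.1334, 0.2536]
ee_rot: [2.325, 2.106, 0.007]
force: [1.4, -0.5, -0.2]
width: 0.401
```

Run:
```python
from st import *
from cell import imaging
st=monitor.observe();loc(st)
ims=[]
Q=[.598-.0033,-.0375-.002,-.103]
b=[v for v in FRAME]
c,s=np.cos(q[2]),np.sin(q[2])
for n in("side","wrist"):
    d=imaging.get_image(n);C=cam(d,st)
    im=cv2.resize(d['color'][:,:,::-1],None,fx=4,fy=4,interpolation=2)
    o=np.array([q[0],q[1]])+np.array([[c,-s],[s,c]])@[-.0181,-.0019]
    pts=[]
    for bb in FRAME:
        P=np.int32((proj(world(bb,[o[0],o[1],q[2],.06]),C)+.5)*4);pts.append(P)
        for i in range(8):
            for j in(1,2,4):
                if not i&j: cv2.line(im,P[i].tolist(),P[i|j].tolist(),(0,0,255),1)
    c0=np.vstack(pts).mean(0).astype(int);h=250 if n=="side" else 480
    im=im[max(0,c0[1]-h):c0[1]+h,max(0,c0[0]-h):c0[0]+h]
    ims.append(cv2.resize(im,(400,400)))
cv2.imwrite('pics/w5.png',np.hstack(ims))
```

```text
tcp [-114.3 -108.3  193.6] far [  -1.1 -108.5  162.3] near [-131.1 -109.   161.5] pitch -0.35 yaw 0.23 roll 0.02 F [ 1.4 -0.3 -0.2] w 0.401 t 14.35
```

View pics/w5.png

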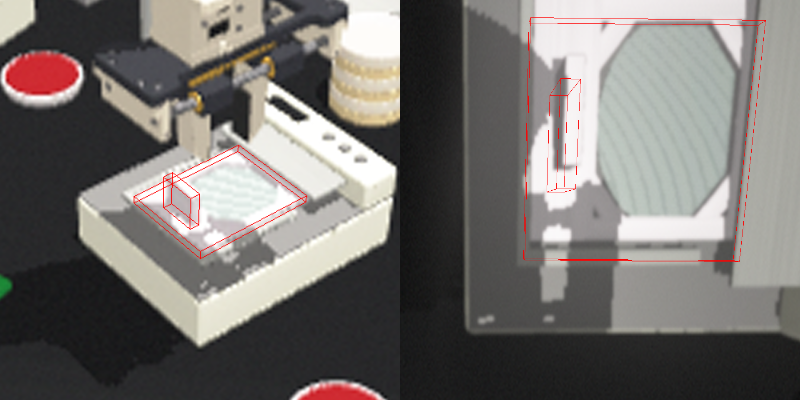

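The frame looks flat in the cradle: in the right view the hole is at (668,118) and the fin at (572,110). The arm was still moving when the wrist picture was taken, so the overlay is shifted. I'll let it settle and check again without moving anything else.

Emit:
move_arm(
  series=[
    [0,0,0,0,0,0],
    [0,0,0,0,0,0],
    [0,0,0,0,0,0],
  ],
)

```text
clock: 14.75
position: [0.4737, -0.1315, 0.2521]
ee_rot: [2.327, 2.107, 0.003]
force: [0.2, -0.6, 0.2]
width: 0.403
```

Run:
```python
from st import *
from cell import imaging
st=monitor.observe();loc(st)
c,s=np.cos(q[2]),np.sin(q[2])
d=imaging.get_image("wrist");C=cam(d,st)
im=cv2.resize(d['color'][:,:,::-1],None,fx=4,fy=4,interpolation=2)
o=np.array([q[0],q[1]])+np.array([[c,-s],[s,c]])@[-.0181,-.0019]
P0=[]
for bb in FRAME+[box(-65,-65,-54,54,0,7)]:
    P=np.int32((proj(world(bb,[o[0],o[1],q[2],.06]),C)+.5)*4);P0.append(P)
    for i in range(8):
        for j in(1,2,4):
            if not i&j: cv2.line(im,P[i].tolist(),P[i|j].tolist(),(0,0,255),1)
c0=P0[0].mean(0).astype(int)
cv2.imwrite('pics/w6.png',cv2.resize(im[max(0,c0[1]-430):c0[1]+430,max(0,c0[0]-500):c0[0]+500],None,fx=.69,fy=.69))
```

```text
tcp [-114.  -106.3  192.1] far [  -0.9 -106.6  160.4] near [-130.9 -107.1  160.1] pitch -0.17 yaw 0.22 roll -0.02 F [ 0.2 -0.6  0.2] w 0.403 t 14.75
```

View pics/w6.png

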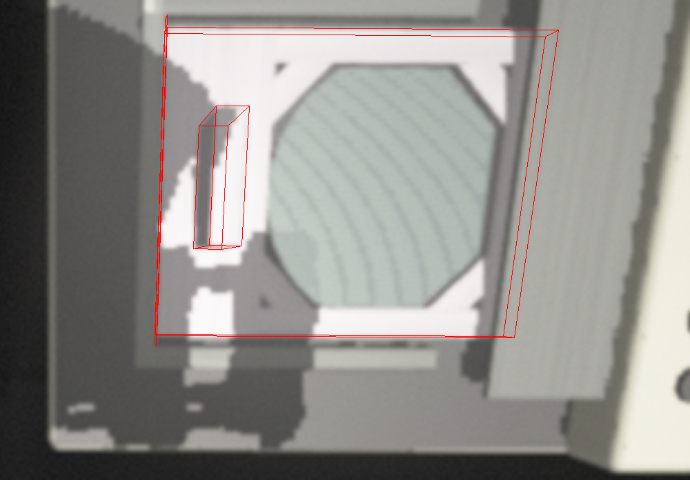

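The settled view matches the predicted home pose. The near edge lies along the sill's inner face (col ~160), the fin is upright at (222,180), the far edge is under the lip and both sides are inside the rails. Handing in.

```bash
python3 -c "
from cell import workorder; print(workorder.sign_off())"
```

```text
the job is handed in; nothing more can be done
None
```

The small white frame is in the counter's cradle, and I handed the job in at about 14.8 s of robot time.

**What I did:**
- I pinched the frame by its fin and tilted it 11°, then slid the far edge under the lip.
- I felt the sprung stop at 4.5 N and pressed it in about 4 to 5 mm.
- I rotated the fin end down behind the sill until I felt the deck. The highest reading was about 10 N in each of x and z, roughly 15 N combined.
- I then eased back toward the sill so the spring would seat the frame, let go and withdrew.

**Last checks:**
- **Fit:** the settled wrist picture matches the predicted home pose: the near edge runs along the sill, both sides are inside the rails, the far edge is under the lip, and the frame lies flat.
- **Contact:** the gripper is clear and the tool force is about zero.
- **Disagreement:** one earlier wrist overlay was shifted because the arm was still moving. The repeat after it settled agreed.
- **Not checked:** I did not check the bystanders one by one. The arm's path stayed clear of them.

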